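# Change the keyed sample carrier in the angled inspection nest

### The job

Take the carrier with the steel gear out of the sloping yellow nest and set it down upright in the green tray; then take the carrier with the brass gear from the black pad, turn it so that the flat of its foot matches the flat side of the nest, and seat it fully home in the nest. Let go of both, do not drop either, do not bump the dial gauge, and leave the black-gear carrier, bottle, caliper and loupe where they are.

Things in the scene. Friction and masses are not known exactly. Their poses are not given: they have to be found in the camera images.
- brass_carrier: Carrier, 110-225 g. Foot: aluminium disc, radius 27 mm, 10 mm thick, lower edge chamfered 2.5 mm, one flat cut 20 mm from centre, facing own -x. On it a brass gear (35 mm across, 10 to 18 mm up) and a round blue knob (diameter 24 mm, 18 to 52 mm up). Red marks on knob and foot point to the flat. Origin: underside centre; z up the knob. Starts upright on the pad, turned any way.
- steel_carrier: Carrier, 110-225 g. Foot: aluminium disc, radius 27 mm, 10 mm thick, lower edge chamfered 2.5 mm, one flat cut 20 mm from centre, facing own -x. On it a steel-grey gear (35 mm across, 10 to 18 mm up) and a round orange knob (diameter 24 mm, 18 to 52 mm up). Red marks on knob and foot point to the flat. Origin: underside centre; z up the knob. Starts seated in the nest.
- black_carrier: A bystander of the same shape and size as the other carriers (54 mm foot, 52 mm tall, origin at the centre of the underside, z up), with a black gear and a grey knob; it stands on the black pad beside the brass one, their centres 75 mm or more apart, and either may be the nearer.
- nest: Fixed yellow D-shaped collar, 8 mm high, wall 9 mm, on a sloping 100 mm square steel plate. Pocket radius 28.5 mm, its flat side (downhill, at -x) 21.5 mm from centre. Origin: centre of pocket floor, 70 mm above the table. z: pocket axis, leaning 30 degrees from vertical towards the robot's side; x: up the slope. A seated carrier shares the nest's origin and axes.
- fixture: The blue angle block under the nest, on a base plate of 125 x 115 x 12 mm, fixed. Origin: centre of its underside on the table, straight below the nest's origin; z up; the slope faces its -x. The upper edge of the sloping plate stands 95 mm high.
- dial_gauge: Dial gauge on a fixed stand beyond the fixture: base 50 x 50 x 45 mm, post 12 mm thick and 285 mm high; at 250 mm an arm 55 mm long along its -x, towards the nest, with a dial (48 mm across, 18 mm thick, 38 mm from the post, centre 235 mm up) and a stem down to 185 mm. Origin: base underside centre, 125 to 135 mm from the fixture's origin along the fixture's x; z up.
- tray: Green open tray, 120 x 120 mm, 26 mm high, walls and floor 5 mm, fixed, empty. Origin: centre of its underside; z up, x and y along its sides.
- pad: Black rubber pad, 190 (its x) x 100 mm, 6 mm thick, fixed. Origin: centre of its underside. Pad and tray lie on either side of the fixture, which one is left varies.
- cleaner: Bystander: white bottle 52 mm in diameter, 130 mm tall, upright. Origin: centre of its underside.
- caliper: Bystander: steel caliper lying flat, 160 mm long along its y, about 12 mm high. Origin: on the underside, mid-beam.
- loupe: Bystander: black loupe, upright cylinder 40 mm in diameter, 36 mm tall. Origin: centre of its underside.

How it is judged:
By the outcome, as a careful person would: the job done as asked, in the order asked, and still so for the second after the job is handed in, with the robot touching nothing.
It also fails if it takes over 64 s, if anything falls off the work surface, if the arm or the gripper's body presses on something with over 40 N, if the wrist force passes 120 N, or if a joint passes its speed limit or range.

### The arm

A 7-joint arm with a two-finger parallel gripper is mounted at the origin on the work surface. World frame = base frame: x ahead of the robot, y to its left, z up, the work surface at z = 0. Lengths are in m, angles in rad, forces in N, time in s.
With the tool pointing down it reaches from about 0.35 to 0.9 m from the base axis. Payload 8.1 kg.
Tool frame: the origin (TCP) lies between the finger pads; the fingertips stand 22 mm ahead of it and the grasp point (between the pads) lies 3 mm ahead of it (tip_reach is the distance from the TCP to the fingertips, in m); z points along the fingers, y is the direction in which the jaws open and shut (so a half turn about z gives the same grasp; the last joint's range is limited). The gripper opens to 85 mm and grips with 20 to 120 N. Pads are 22 mm wide; open, the fingers measure 114 mm over their backs; the gripper's body (76 mm by 85 mm) begins 54 mm behind the grasp point. The pads swing forward as they close: fully open they stand 13 mm farther back than shut.
Start: joints at [0.999, 0.434, 0.025, 1.573, -0.012, 1.134, -0.075], TCP at [0.282, -0.558, 0.253] pointing down, gripper open.
Joint ranges: [-2.62, 2.62], [-0.44, 2.09], [-1.27, 1.32], [0.08, 2.57], [-1.32, 4.46], [0.12, 2], [-2.74, 2.74]. Speed limits (rad/s): [2.22, 2.22, 3.01, 3.01, 3.14, 3.14, 3.14].

### API

Orientations are given as a unit quaternion [x, y, z, w].
In Python, from cell import * gives the robot as it stands. Calls block until the motion is done:
- move_pose(position, orientation): joint-space move of the TCP to a pose.
- movel(position, rot=None, speed=0.15, force_limit=None): straight line of the TCP; rot=None keeps the orientation; speed is the mean speed in m/s. With force_limit (N) it stops when the force on the tool has changed by that much, and returns True; else False.
- goto_joints(angles): joint-space move.
- command_gripper(opening, newtons=None): finger opening in m; newtons is the grip in N (None keeps the last); returns when the fingers have stopped.
- wait(seconds).
- inverse_kinematics(position, orientation): joint angles nearest the present ones, or None.
- capture(name): name is "side" or "top"; returns a dict with "image" (384x512x3 uint8, red, green, blue), "fx", "fy", "cx", "cy" (pixels), "world_to_cam" (4x4, takes a point from world to camera coordinates). Camera axes: x right, y down, z forward; pixel columns grow to the right and rows downward; lengths in m; the calibration is good to about 2 mm. A picture is of the moment at which its call begins. There is no depth.
A pose or a line that the arm cannot do raises MotionError and nothing moves.
- finish_job(): hands the job in, once; it reports no verdict.
Readings, each from a call of its own:
- current_clock(): time.
- current_joint_positions(): joint angles.
- current_qvel(): joint speeds.
- current_joint_torque(): joint torques, N m.
- current_tcp_pos(): TCP position.
- current_tool_rot(): TCP orientation.
- current_ft_force(): force on the tool from outside, world axes, zero at the start.
- current_torque(): the same for the moment, N m.
- current_opening(): finger opening in m.
Only numpy, scipy, OpenCV 4.12 (cv2) and the standard library are available. Lean on these libraries where they do the work, as an engineer would, in place of code of your own. Each camera call takes 0.05 s, during which the arm holds its last target.

## Working session

There is one attempt and no reset: what is moved stays moved. The work goes in short steps, each a Python script; the robot and the scene stay as the last script left them, time stands still between calls to the robot, and variables do not carry over. Pictures are saved under pics/ and viewed, and the job is handed in when it is done.

```bash
ls; mkdir -p pics; python3 - <<'E'
from cell import *
import cv2,numpy as np
for n in("side","top"):
    c=capture(n); np.save(f"pics/{n}0.npy",c["image"]); cv2.imwrite(f"pics/{n}0.png",cv2.resize(c["image"][:,:,::-1],(800,600),interpolation=cv2.INTER_CUBIC))
    print(n,c["fx"],c["fy"],c["cx"],c["cy"]);print(np.round(c["world_to_cam"],4).tolist())
print(current_clock(),current_tool_rot(),current_opening())
E
```

```text
pics
side 404.13867923243924 404.13867923243924 255.07677284468318 194.1631065334785
[[-0.7513, -0.6597, 0.018, 0.4334], [-0.3432, 0.3674, -0.8644, 0.2859], [0.5636, -0.6556, -0.5024, 0.5225], [0.0, 0.0, 0.0, 1.0]]
top 409.3745270848985 409.3745270848985 253.69618781286545 186.50712836024192
[[-0.0614, -0.9981, 0.0015, 0.0204], [-0.9756, 0.0597, -0.2113, 0.5889], [0.2108, -0.0144, -0.9774, 0.8074], [0.0, 0.0, 0.0, 1.0]]
0.1 [ 9.72660889e-01  2.32228940e-01 -2.25603392e-04 -6.80562295e-04] 0.08557897601712247
```

View pics/side0.png

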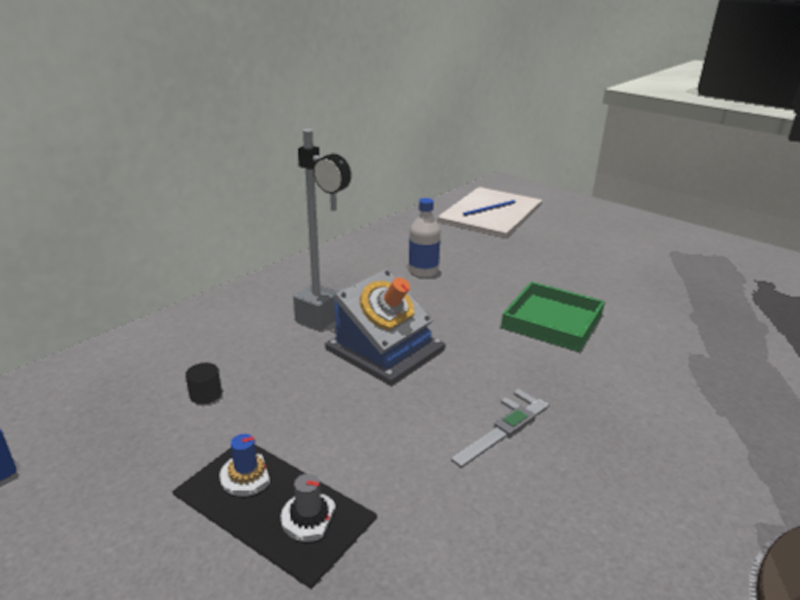

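View pics/top0.png

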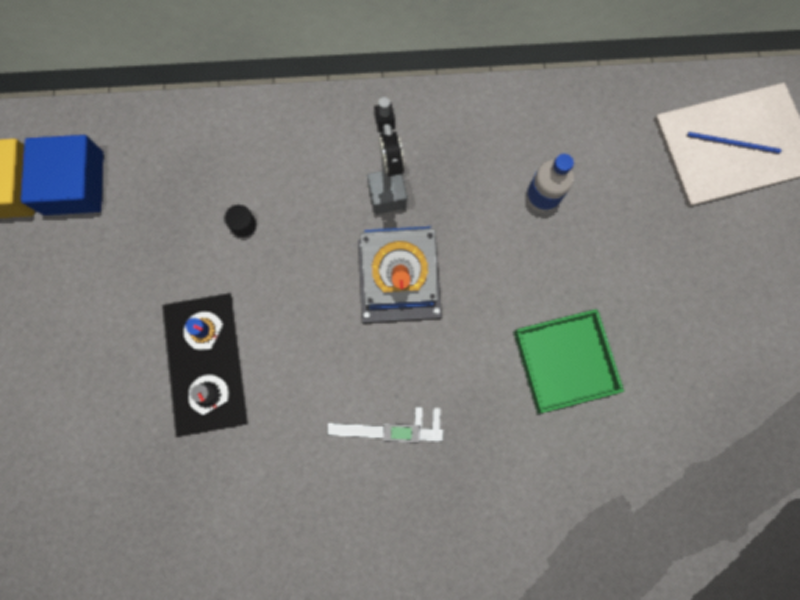

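The side view (800x600) shows the steel carrier in the nest at (390,300), the tray at (553,316), the brass carrier at (244,465) and the black one at (308,508). In the top view, brass is at (203,328), black at (208,393), the nest at (400,267) and the tray at (568,360). I'll zoom in next.

```bash
python3 - <<'E'
import cv2,numpy as np
def crop(n,u0,v0,w,h,s,out):
    im=np.load(f"pics/{n}0.npy")[v0:v0+h,u0:u0+w,::-1]
    return cv2.resize(im,(w*s,h*s),interpolation=cv2.INTER_CUBIC)
# original px = big*0.64
a=crop("side",132,272,50,50,8,0); b=crop("top",108,192,50,50,8,0)
cv2.imwrite("pics/brassz.png",np.hstack([a,b]))
a=crop("side",206,170,80,75,5,0); b=crop("top",216,140,80,75,5,0)
cv2.imwrite("pics/nestz.png",np.hstack([a,b]))
E
```

```text
(no output)
```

View pics/brassz.png

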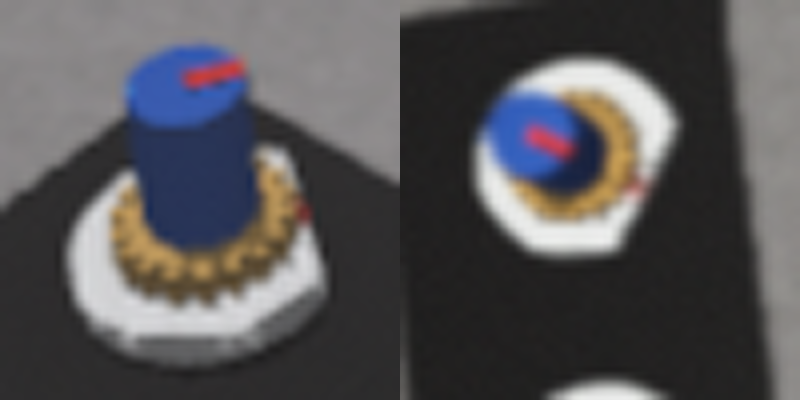

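View pics/nestz.png

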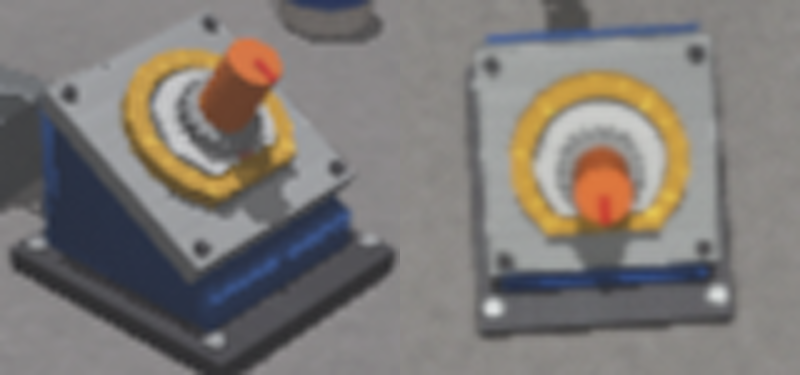

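In the zoom, the brass flat runs from (280,125) to (218,248) in the 8x top crop, and the red marks point at it. The nest screws are clear in both views, and the nest's flat faces the robot. Next I'll measure.

```bash
cat > h.py <<'E'
import numpy as np,cv2
from scipy.spatial.transform import Rotation as R
CAL={"side":(404.13867923,255.07677284,194.16310653,np.array([[-0.7513,-0.6597,0.018,0.4334],[-0.3432,0.3674,-0.8644,0.2859],[0.5636,-0.6556,-0.5024,0.5225]])),
"top":(409.37452708,253.69618781,186.50712836,np.array([[-0.0614,-0.9981,0.0015,0.0204],[-0.9756,0.0597,-0.2113,0.5889],[0.2108,-0.0144,-0.9774,0.8074]]))}
def ray(n,uv):
    f,cx,cy,M=CAL[n]; d=M[:,:3].T@np.array([(uv[0]-cx)/f,(uv[1]-cy)/f,1.]); return -M[:,:3].T@M[:,3],d/np.linalg.norm(d)
def onz(n,uv,z):
    o,d=ray(n,uv); return o+d*(z-o[2])/d[2]
def tri(us,ut):
    o1,d1=ray("side",us);o2,d2=ray("top",ut)
    t=np.linalg.lstsq(np.c_[d1,-d2],o2-o1,rcond=None)[0]; a=o1+d1*t[0];b=o2+d2*t[1]
    return (a+b)/2,np.linalg.norm(a-b)
def proj(n,p):
    f,cx,cy,M=CAL[n]; q=M[:,:3]@p+M[:,3]; return np.array([f*q[0]/q[2]+cx,f*q[1]/q[2]+cy])
def blob(mask,u,v,r):
    vv,uu=np.nonzero(mask); k=np.hypot(uu-u,vv-v)<r
    return np.array([uu[k].mean(),vv[k].mean()]),k.sum()
E
python3 - <<'E'
from h import *
np.set_printoptions(precision=4,suppress=True)
I={n:np.load(f"pics/{n}0.npy") for n in("side","top")}
H={n:cv2.cvtColor(I[n],cv2.COLOR_RGB2HSV) for n in I}
def darkc(n,u,v,r=3):
    g=I[n].astype(float).mean(2); ui,vi=int(round(u)),int(round(v)); w=g[vi-r:vi+r+1,ui-r:ui+r+1]
    W=np.clip(np.median(w)-15-w,0,None); yy,xx=np.mgrid[vi-r:vi+r+1,ui-r:ui+r+1]; return np.array([(W*xx).sum(),(W*yy).sum()])/W.sum()
s=[(70,93),(208,23),(337,167),(202,249)]; t=[(91,65),(296,54),(304,248),(106,261)]
P=[]
for a,b in zip(s,t):
    us=darkc("side",206+a[0]/5-.5,170+a[1]/5-.5); ut=darkc("top",216+b[0]/5-.5,140+b[1]/5-.5)
    p,e=tri(us,ut);P.append(p);print("screw",us,ut,p,e)
P=np.array(P);c=P.mean(0);n=np.linalg.svd(P-c)[2][2];n*=np.sign(n[2])
up=(P[0]+P[1]-P[2]-P[3])/2; lf=(P[0]+P[3]-P[1]-P[2])/2
print("c",c,"n",n,"tilt",np.degrees(np.arccos(n[2])),"up",up,np.linalg.norm(up),"left",lf,np.linalg.norm(lf),"yaws",np.degrees([np.arctan2(up[1],up[0]),np.arctan2(-lf[0],lf[1]),np.arctan2(-n[1],-n[0])]))
def topface(n,hr,vmin,box,red=True):
    h=H[n];m=np.zeros(h.shape[:2],bool);u0,v0,w,hh=box;sub=h[v0:v0+hh,u0:u0+w]
    m[v0:v0+hh,u0:u0+w]=(sub[...,0]>=hr[0])&(sub[...,0]<=hr[1])&(sub[...,1]>120)&(sub[...,2]>vmin);return m
for nm,hr,bs,bt,vm in(("steel",(0,14),(240,174,26,26),(250,165,20,25),215),("brass",(105,125),(140,272,30,25),(114,200,22,20),140)):
    uv=[]
    for n,b in(("side",bs),("top",bt)):
        m=topface(n,hr,vm,b)
        rd=np.zeros_like(m);h=H[n][b[1]:b[1]+b[3],b[0]:b[0]+b[2]];rd[b[1]:b[1]+b[3],b[0]:b[0]+b[2]]=((h[...,0]<5)|(h[...,0]>165))&(h[...,1]>110)
        m=(m|rd).astype(np.uint8); cs=cv2.findContours(m,0,1)[0]; cc=max(cs,key=cv2.contourArea); hull=cv2.convexHull(cc)
        M=cv2.moments(hull);u=np.array([M["m10"],M["m01"]])/M["m00"];uv.append(u);print(nm,n,u,cv2.contourArea(hull))
    print(tri(*uv))
# brass foot white mask in top
m=((H["top"][...,1]<50)&(H["top"][...,2]>110)).astype(np.uint8);m[:, :112]=0;m[:,150:]=0;m[:192]=0;m[225:]=0
cs=cv2.findContours(m,0,1)[0];hull=cv2.convexHull(np.vstack([c for c in cs if len(c)>4])).reshape(-1,2)
q=np.array([onz("top",p,0.016)[:2] for p in hull]);print("foot pts",q.tolist())
h=H["top"];g=((h[...,0]>45)&(h[...,0]<75)&(h[...,1]>100)).astype(np.uint8);g[:,:320]=0
cc=max(cv2.findContours(g,0,1)[0],key=cv2.contourArea);hl=cv2.convexHull(cc).reshape(-1,2).astype(float)
q=np.array([onz("top",p,0.026)[:2] for p in hl]);r=cv2.minAreaRect((q*1000).astype(np.float32));print("tray",r)
E
```

```text
screw [219.2203 188.5854] [233.8748 152.7334] [0.6577 0.0219 0.092 ] 0.0007154130518483001
screw [247.5221 174.3494] [274.8458 150.3586] [ 0.6572 -0.0641  0.0929] 0.00029387293917748435
screw [273.1383 203.4492] [276.2442 190.9124] [ 0.5802 -0.0631  0.0502] 0.0025565123522701683
screw [245.9133 220.084 ] [237.309 193.968] [0.58   0.0218 0.0489] 0.005147249115937488
c [ 0.6188 -0.0209  0.071 ] n [-0.485   0.0118  0.8744] tilt 29.023973566347216 up [ 0.0773 -0.0005  0.0429] 0.08844156774398812 left [ 0.0001  0.0854 -0.0011] 0.08539682413494264 yaws [-0.3427 -0.0801 -1.3879]
steel side [259.     184.3333] 1.5
steel top [256.1515 178.053 ] 44.0
(array([ 0.5933, -0.0229,  0.1093]), np.float64(0.006701555695598718))
brass side [154.5391 282.4116] 98.0
brass top [124.0111 208.3356] 75.0
(array([0.56  , 0.2609, 0.058 ]), np.float64(0.0006422669659666635))
foot pts [[0.5895286359603468, 0.21810768990929116], [0.5353466766525476, 0.24926994582432263], [0.5332679201980215, 0.2514652583693289], [0.5344792776131639, 0.2712169700870186], [0.5369625530832858, 0.2756191096964096], [0.5487423203714792, 0.28669119625121586], [0.5555691128255751, 0.2889525193917984], [0.6059708487395541, 0.3005495844317527], [0.6009191695148075, 0.21802264290043796]]
tray ((485.3648986816406, -247.8199462890625), (118.74075317382812, 121.68643188476562), 10.529679298400879)
```

```bash
python3 - <<'E'
from h import *
from scipy.optimize import least_squares
np.set_printoptions(precision=4,suppress=True)
I={n:np.load(f"pics/{n}0.npy") for n in("side","top")}
H={n:cv2.cvtColor(I[n],cv2.COLOR_RGB2HSV) for n in I}
def circ(q,r):
    f=lambda p:np.hypot(q[:,0]-p[0],q[:,1]-p[1])-r
    s=least_squares(f,q.mean(0),loss="soft_l1",f_scale=.0005);return s.x,np.abs(f(s.x)).max()
# collar
th=np.radians(30);n=np.array([-.5,0,np.cos(th)]);ux=np.array([np.cos(th),0,.5]);uy=np.array([0,1.,0]);o0=np.array([.619,-.021,.07])
for nm in("top","side"):
    h=H[nm];m=((h[...,0]>15)&(h[...,0]<30)&(h[...,1]>130)).astype(np.uint8)
    x0,x1,y0,y1=(225,300,140,200) if nm=="top" else (225,270,175,215)
    k=np.zeros_like(m);k[y0:y1,x0:x1]=m[y0:y1,x0:x1]
    cs=cv2.findContours(cv2.resize(k*255,None,fx=8,fy=8,interpolation=cv2.INTER_LINEAR)//128,0,1)[0];hl=max(cs,key=cv2.contourArea).reshape(-1,2);hl=(hl+.5)/8-.5
    pp=o0+.008*n;q=[]
    for u in hl:
        o,d=ray(nm,u);X=o+d*(((pp-o)@n)/(d@n))-pp;q.append([X@ux,X@uy])
    q=np.array(q);up=q[q[:,0]>0.0];c,e=circ(up,.0375);print(nm,"collar centre offs (up,left)",c,e,"world",pp-.008*n+c[0]*ux+c[1]*uy)
    qq=q-c; fl=qq[(qq[:,0]<-.026)&(abs(qq[:,1])<.016)]
    if len(fl)>5: b=np.polyfit(fl[:,1],fl[:,0],1);print("flat",b,"yawdeg",np.degrees(np.arctan(-b[0])))
# orange knob
for nm,b in(("side",(244,175,20,24)),("top",(252,166,16,22))):
    print(nm,b);print(H[nm][b[1]:b[1]+b[3],b[0]:b[0]+b[2]][...,2])
# brass foot
h=H["top"];m=((h[...,2]>100)).astype(np.uint8);k=np.zeros_like(m);k[194:225,114:146]=m[194:225,114:146]
big=cv2.resize(k*255,None,fx=8,fy=8,interpolation=cv2.INTER_LINEAR)//128
cc=max(cv2.findContours(big,0,1)[0],key=cv2.contourArea);hl=(cv2.convexHull(cc).reshape(-1,2)+.5)/8-.5
q=np.array([onz("top",u,.016)[:2] for u in cc.reshape(-1,2)/8-.44])
d=q-[.56,.261];ang=np.degrees(np.arctan2(d[:,1],d[:,0]));r=np.hypot(*d.T)
for a in range(-180,180,15):
    kk=(ang>=a)&(ang<a+15)
    if kk.any():print(a,r[kk].mean().round(4),end="; ")
E
```

```text
top collar centre offs (up,left) [ 0.0002 -0.0003] 0.008588373460439384 world [ 0.6191 -0.0213  0.0701]
flat [-0.0072 -0.0277] yawdeg 0.41040221952232536
side collar centre offs (up,left) [0.0003 0.0023] 0.01088459165087538 world [ 0.6192 -0.0187  0.0701]
flat [-0.018 -0.029] yawdeg 1.0319957710486125
side (244, 175, 20, 24)
[[157 157 133  85  77 121 153 141 140 140 141 141 141 141 140 138 136 137
  123  95]
 [155 155 148 129 114 131 157 153 141 141 142 143 143 143 141 138 137 137
  137 124]
 [156 155 155 156 154 154 154 154 154 160 166 170 167 157 144 139 138 139
  139 139]
 [156 155 154 154 155 154 154 153 174 199 207 213 208 193 172 154 141 140
  140 139]
 [163 163 161 157 153 154 152 166 196 214 214 214 215 213 208 192 168 147
  140 138]
 [189 189 186 179 173 167 160 183 215 214 215 215 214 213 213 213 203 168
  138 137]
 [195 196 197 200 200 190 171 180 213 214 214 214 212 208 209 213 212 190
  147 139]
 [183 187 188 199 203 183 159 162 198 215 214 213 206 195 202 209 212 199
  165 140]
 [161 169 170 182 188 163 144 133 163 207 213 213 204 189 191 202 210 204
  172 138]
 [179 17
[... 2349 characters left out ...]
 193 202 213]
 [187 209 215 212 204 203 211 214 202 170 151 157 178 210 225 222]
 [154 179 198 204 199 196 202 196 163 136 160 185 198 213 217 214]
 [133 140 155 167 176 170 158 140 120 129 174 197 200 201 203 199]
 [125 122 124 129 132 124 114 105 111 129 166 181 175 170 169 168]
 [109 105 107 108 108 104 100 102 102 109 121 128 124 121 121 129]
 [ 99  99 100 100 102 100 100  99  99 104 113 117 117 118 116 126]]
-180 0.0277; -165 0.0281; -150 0.0245; -135 0.0226; -120 0.0222; -105 0.0234; -90 0.027; -75 0.0285; -60 0.0282; -45 0.0282; -30 0.0283; -15 0.0287; 0 0.0284; 15 0.0283; 30 0.0286; 45 0.028; 60 0.0277; 75 0.0288; 90 0.0292; 105 0.0285; 120 0.0273; 135 0.0275; 150 0.0284; 165 0.0272;
```

```bash
python3 - <<'E'
from h import *
np.set_printoptions(precision=4,suppress=True)
I={n:np.load(f"pics/{n}0.npy") for n in("side","top")}
H={n:cv2.cvtColor(I[n],cv2.COLOR_RGB2HSV) for n in I}
def hullc(k):
    cc=max(cv2.findContours(k.astype(np.uint8),0,1)[0],key=cv2.contourArea);M=cv2.moments(cv2.convexHull(cc));return np.array([M["m10"],M["m01"]])/M["m00"]
uv=[]
for nm,(a,b,w,h),t in(("side",(248,174,16,16),168),("top",(248,170,15,16),190)):
    k=np.zeros(H[nm].shape[:2],bool);s=H[nm][b:b+h,a:a+w];k[b:b+h,a:a+w]=(s[...,2]>t)&((s[...,0]<14)|(s[...,0]>165))&(s[...,1]>110);uv.append(hullc(k))
p,e=tri(*uv);print("steel knob top",uv,p,e,"base",p-.052*np.array([-.5,0,.866]))
# brass flat line
h=H["top"];k=np.zeros((384,512),np.uint8);k[194:225,114:146]=255*(h[194:225,114:146,2]>100)
for nm,z,box,ctr in(("top",.016,(114,194,32,31),None),):
    g=I["top"].astype(np.float32).max(2);big=cv2.resize(g,None,fx=8,fy=8,interpolation=cv2.INTER_LINEAR);mm=np.zeros(big.shape,np.uint8);mm[194*8:225*8,114*8:146*8]=big[194*8:225*8,114*8:146*8]>115
    cc=max(cv2.findContours(mm,0,1)[0],key=cv2.contourArea).reshape(-1,2)
    q=np.array([onz("top",(u+.5)/8-.5,z)[:2] for u in cc]);d=q-[.56,.261];a=np.degrees(np.arctan2(d[:,1],d[:,0]))
    for lo,hi in((-147,-97),(-142,-102),(-137,-107)):
        f=d[(a>lo)&(a<hi)];vx,vy,x0,y0=cv2.fitLine(f.astype(np.float32),2,0,.01,.01).ravel();nn=np.array([vy,-vx]);nn*=np.sign(nn@[x0,y0]);print("flat dir",np.degrees(np.arctan2(nn[1],nn[0])),"dist",nn@[x0,y0])
# red marks
for nm in("top","side"):
    h=H[nm];r=(((h[...,0]<8)|(h[...,0]>165))&(h[...,1]>80))
    a,b,w,hh=(114,194,32,31) if nm=="top" else (134,272,44,45)
    v,u=np.nonzero(r[b:b+hh,a:a+w]);pts=np.c_[u+a,v+b].astype(float);n,lab,st,ce=cv2.connectedComponentsWithStats(r[b:b+hh,a:a+w].astype(np.uint8))
    for i in range(1,n):
        c=ce[i]+[a,b]
        for z in(.016,.058):
            P=onz(nm,c,z)[:2]-[.56,.261];print(nm,i,st[i,4],c,z,P,np.degrees(np.arctan2(P[1],P[0])),np.hypot(*P))
E
```

```text
steel knob top [array([256.3443, 181.8361]), array([256.1741, 178.4331])] [ 0.5943 -0.0208  0.1146] 0.0002960380084704908 base [ 0.6203 -0.0208  0.0695]
flat dir -116.240005 dist 0.021796089
flat dir -115.78965 dist 0.02182554
flat dir -114.90626 dist 0.021789096
top 1 9 [126.7778 209.5556] 0.016 [0.0042 0.0064] 56.88067289652176 0.0076819957575424945
top 1 9 [126.7778 209.5556] 0.058 [-0.0032 -0.0062] -117.37247596965473 0.007013903339283017
top 2 2 [137.  214.5] 0.016 [-0.0083 -0.0161] -117.06902556020766 0.018129348060248292
top 2 2 [137.  214.5] 0.058 [-0.0151 -0.0277] -118.53655213806634 0.03158691265410433
side 1 11 [158.4545 280.7273] 0.016 [ 0.0395 -0.0319] -38.92637880297308 0.050824737343787486
side 1 11 [158.4545 280.7273] 0.058 [-0.0011 -0.0065] -99.76565817650133 0.006582512284823003
side 2 6 [169.5 298. ] 0.016 [-0.0075 -0.0188] -111.74748254234369 0.020191167217086133
side 2 6 [169.5 298. ] 0.058 [-0.0441  0.0056] 172.81786540277014 0.04442064349752779
```

The measurements agree:

| Item | Position (m) | Orientation |
|---|---|---|
| Nest | (0.6195, -0.021, 0.070) | tilt about 30°, yaw about 0° |
| Brass carrier | (0.560, 0.261), knob top at 0.058 as it should be | flat at about -116° |
| Tray | (0.485, -0.248) | yaw about 10.5° |

I'll check inverse kinematics, then take the steel carrier.

```bash
cat >> h.py <<'E'
NO=np.array([.6195,-.021,.070]); RN=R.from_euler("y",-30,degrees=True); NZ=RN.apply([0,0,1])
A=R.from_euler("x",180,degrees=True); B=A*R.from_euler("z",180,degrees=True)
HG=.040  # grasp height on carrier
def tool(p,RC,flip,h=HG):
    """TCP pose for carrier origin p / rotation RC"""
    return p+RC.apply([0,0,1])*(h+.003),(RC*(B if flip else A)).as_quat()
def st(m=""):
    from cell import current_tcp_pos,current_ft_force,current_opening,current_clock
    print(m,np.round(current_tcp_pos(),4),np.round(current_ft_force(),1),round(float(current_opening()),4),round(float(current_clock()),2))
E
python3 - <<'E'
from h import *
from cell import *
np.set_printoptions(precision=2,suppress=True)
for f in(0,1):
    for nm,p,rc,up in(("nest",NO,RN,.1),("nest0",NO,RN,0),("tray",np.array([.485,-.248,.005]),R.from_euler("z",10.5,degrees=True),.1),("brass",np.array([.56,.261,.006]),R.from_euler("z",64,degrees=True),.0)):
        a,q=tool(p+up*rc.apply([0,0,1]),rc,f); print(f,nm,inverse_kinematics(a,q))
E
```

```text
0 nest [ 0.05  0.19 -0.15  2.26  0.41  0.19 -2.05]
0 nest0 [-0.41  0.44  0.44  2.27  4.34  0.16  0.27]
0 tray [ 0.4   0.42 -0.04  1.89  0.02  0.83 -1.03]
0 brass [-0.11  0.74 -0.63  1.74  0.56  0.84 -1.45]
1 nest [ 0.47  0.24 -0.64  2.23  0.83  0.27  0.7 ]
1 nest0 [ 0.29  0.46 -0.47  2.21  1.65  0.24 -0.1 ]
1 tray [ 0.86  0.51 -0.67  1.85  0.39  0.91  1.76]
1 brass [ 0.12  0.93 -1.08  1.72  0.93  1.08  1.42]
```

```bash
python3 - <<'E'
from h import *
from cell import *
np.set_printoptions(precision=2,suppress=True)
for phi in(0,45,90,135,180,225,270,315):
    rz=R.from_euler("z",phi,degrees=True)
    for up in(0,.05,.1):
        a,q=tool(NO+up*NZ,RN*rz,0); print(phi,up,inverse_kinematics(a,q))
E
```

```text
0 0 [-0.41  0.44  0.44  2.27  4.34  0.16  0.27]
0 0.05 [-0.52  0.32  0.55  2.29 -1.31  0.15 -0.34]
0 0.1 [ 0.05  0.19 -0.15  2.26  0.41  0.19 -2.05]
45 0 [ 0.71  0.66 -1.06  2.18  1.62  0.6  -2.31]
45 0.05 [-0.52  0.32  0.55  2.29 -1.31  0.15  0.44]
45 0.1 [ 0.2   0.2  -0.33  2.25  0.58  0.21 -1.43]
90 0 [ 0.1   0.42 -0.23  2.23  1.77  0.13 -1.82]
90 0.05 [ 0.21  0.32 -0.36  2.24  1.14  0.17 -1.19]
90 0.1 [ 0.35  0.22 -0.49  2.24  0.72  0.24 -0.77]
135 0 [ 0.11  0.42 -0.23  2.23  1.77  0.14 -1.03]
135 0.05 [ 0.21  0.32 -0.36  2.24  1.14  0.17 -0.41]
135 0.1 [ 0.44  0.24 -0.61  2.23  0.81  0.27 -0.07]
180 0 [ 0.29  0.46 -0.47  2.21  1.65  0.24 -0.1 ]
180 0.05 [ 0.4   0.36 -0.58  2.23  1.26  0.26  0.28]
180 0.1 [ 0.47  0.24 -0.64  2.23  0.83  0.27  0.7 ]
225 0 [ 0.59  0.57 -0.88  2.19  1.61  0.47  0.8 ]
225 0.05 [-0.52  0.32  0.55  2.29 -1.31  0.15 -2.7 ]
225 0.1 [ 0.8   0.36 -1.06  2.21  1.12  0.43  1.24]
270 0 [ 0.46  0.51 -0.69  2.2   1.62  0.36  1.54]
270 0.05 [ 0.75  0.52 -1.07  2.2   1.42  0.52  1.76]
270 0.1 [-1.02  0.32  1.18  2.32 -1.17  0.35 -2.02]
315 0 [ 0.18  0.43 -0.32  2.22  1.71  0.17  2.19]
315 0.05 [-0.52  0.32  0.55  2.29 -1.31  0.15 -1.13]
315 0.1 [-0.27  0.18  0.21  2.28  0.01  0.17 -2.44]
```

```bash
python3 - <<'E'
from h import *
from cell import *
np.set_printoptions(precision=2,suppress=True)
command_gripper(.060,30)
a,q=tool(NO+.07*NZ,RN,1); move_pose(a,q); st("pre"); print(current_joint_positions())
a,q=tool(NO,RN,1); print(inverse_kinematics(a,q))
try: print(movel(a,None,.04,force_limit=6))
except MotionError as e: print(e)
st("at"); print(current_joint_positions())
c=capture("side");cv2.imwrite("pics/side1.png",cv2.resize(c["image"][:,:,::-1],(800,600)))
E
```

```text
pre [ 0.56 -0.02  0.17] [ 0.7 -0.3 -0.4] 0.0599 2.67
[ 0.34  0.29 -0.49  2.23  1.02  0.22  0.51]
[ 0.09  0.42 -0.21  2.23  1.79  0.13 -0.27]
False
at [ 0.6  -0.02  0.11] [-0.5  0.7 -0.2] 0.0597 4.57
[ 0.18  0.43 -0.32  2.22  1.71  0.17 -0.17]
```

View pics/side1.png

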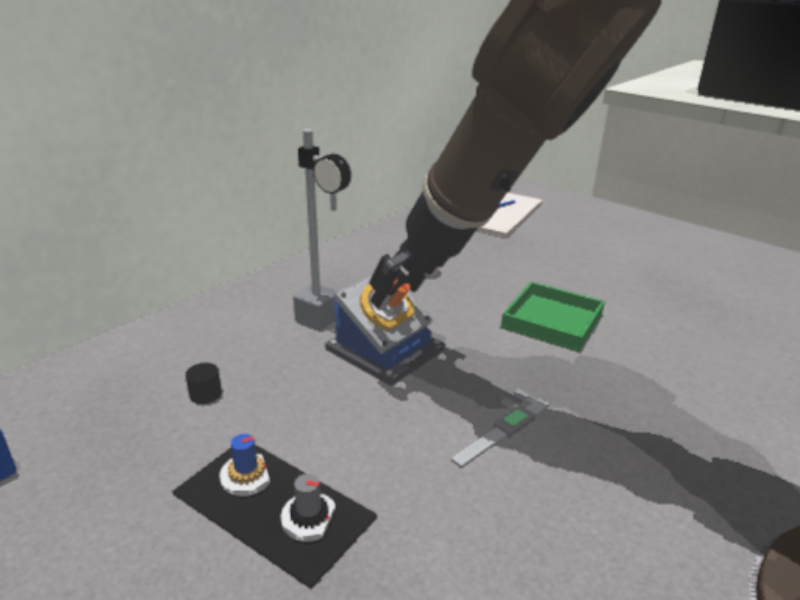

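The side view shows the fingers straddling the orange knob, with the near one at (383,283), well clear of the gauge. Now I'll close on it.

```bash
python3 - <<'E'
from h import *
from cell import *
np.set_printoptions(precision=4,suppress=True)
command_gripper(.0,30); st("closed"); print(current_torque())
wait(.2); st("w")
p=np.array(current_tcp_pos()); print(movel(p+.012*NZ,None,.03)); st("l1")
command_gripper(.0,60); st("g60")
movel(p+.08*NZ,None,.08); st("l2"); print(current_joint_positions())
for nm in("side","top"):
    c=capture(nm);np.save(f"pics/{nm}2.npy",c["image"])
    im=c["image"][:,:,::-1]; u=proj(nm,p+.05*NZ).astype(int)
    k=im[u[1]-60:u[1]+60,u[0]-50:u[0]+50]; cv2.imwrite(f"pics/{nm}2.png",cv2.resize(k,None,fx=4,fy=4,interpolation=2))
E
python3 -c "
import cv2,numpy as np
cv2.imwrite('pics/c2.png',np.hstack([cv2.imread('pics/side2.png'),cv2.imread('pics/top2.png')]))"
```

```text
closed [ 0.598  -0.0211  0.1074] [-1.2  0.1  2.4] 0.023 5.03
[0.0185 0.5272 0.0273]
w [ 0.598  -0.021   0.1073] [-2.1 -1.1  3.1] 0.023 5.23
False
l1 [ 0.5919 -0.021   0.1176] [-0.1  0.6 -1.5] 0.0233 5.78
g60 [ 0.5919 -0.0211  0.1175] [-0.2  1.  -1.3] 0.0225 6.0
l2 [ 0.558  -0.0212  0.1763] [ 0.8  0.2 -1.1] 0.0226 7.0
[ 0.363   0.2737 -0.5231  2.2352  0.9403  0.235   0.587 ]
```

View pics/c2.png

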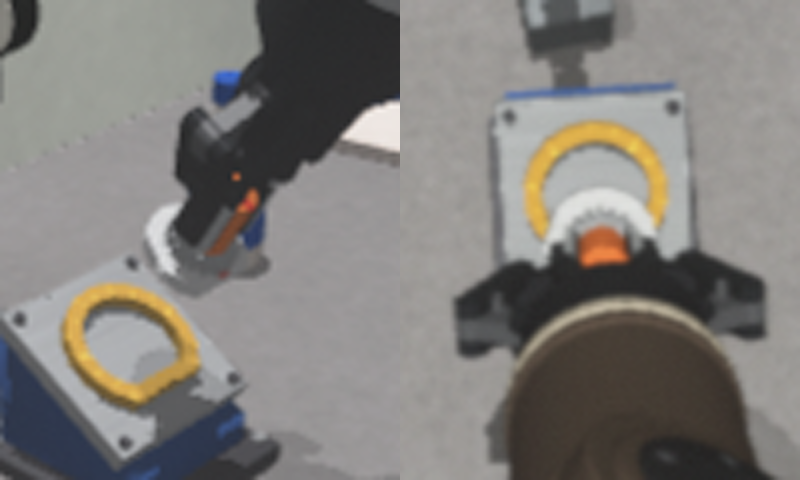

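The lift is clean: the carrier hangs straight in the fingers and the nest is empty. Next is the tray.

```bash
python3 - <<'E'
from h import *
from cell import *
np.set_printoptions(precision=4,suppress=True)
T=np.array([.485,-.248,.005]);rc=R.from_euler("z",10.5,degrees=True)
a,q=tool(T+[0,0,.13],rc,1); move_pose(a,q); st("above"); 
movel(a-[0,0,.11],None,.12); st("20mm")
print(movel(a-[0,0,.14],None,.025,force_limit=4)); st("down")
for nm in("side",):
    c=capture(nm);im=c["image"][:,:,::-1];u=proj(nm,T).astype(int);k=im[u[1]-60:u[1]+60,u[0]-60:u[0]+60];cv2.imwrite("pics/tr.png",cv2.resize(k,None,fx=5,fy=5,interpolation=2))
E
```

```text
above [ 0.4854 -0.247   0.1777] [ 0.7  0.2 -1.8] 0.0221 8.09
20mm [ 0.4856 -0.248   0.0687] [-0.1  0.1 -0.5] 0.0225 9.16
True
down [ 0.4849 -0.248   0.0487] [-0.4 -0.5  5.8] 0.0222 9.94
```

View pics/tr.png

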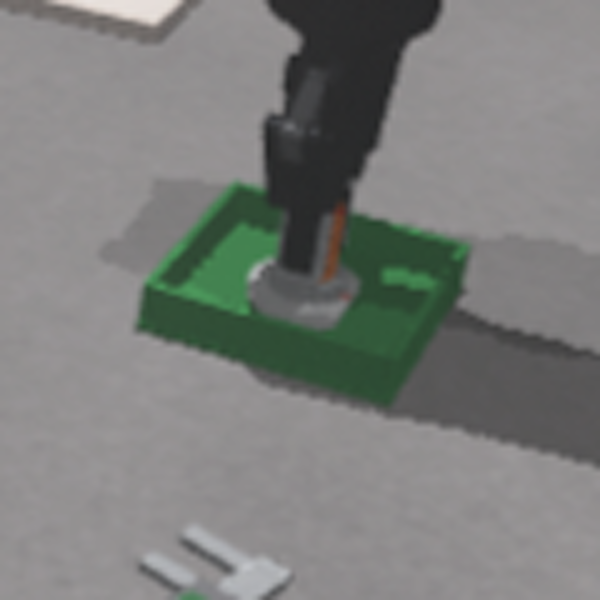

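Contact came at z = 0.0487, against 0.048 expected, and the carrier is flat on the tray floor. I'll release it, back off, and re-measure the empty nest.

```bash
python3 - <<'E'
from h import *
from cell import *
np.set_printoptions(precision=4,suppress=True)
command_gripper(.055); st("rel")
p=np.array(current_tcp_pos()); movel(p+[0,0,.13],None,.12); st("up")
for nm in("side","top"):
    c=capture(nm);np.save(f"pics/{nm}3.npy",c["image"]);cv2.imwrite(f"pics/{nm}3.png",cv2.resize(c["image"][:,:,::-1],(800,600),interpolation=2))
E
```

```text
rel [ 0.4842 -0.2479  0.0481] [-0.3  0.7 -0.1] 0.0554 10.41
up [ 0.4837 -0.2478  0.1774] [-0.7 -0.1  1. ] 0.0549 11.64
```

View pics/side3.png

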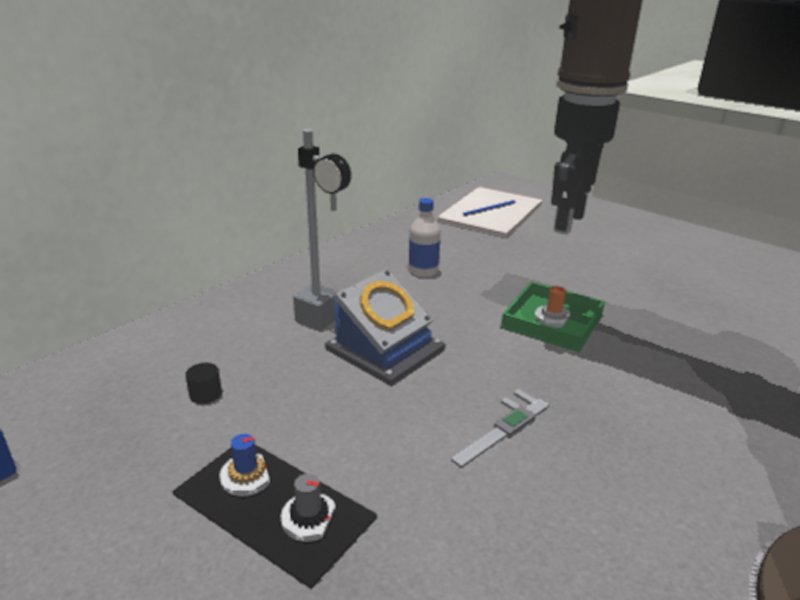

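View pics/top3.png

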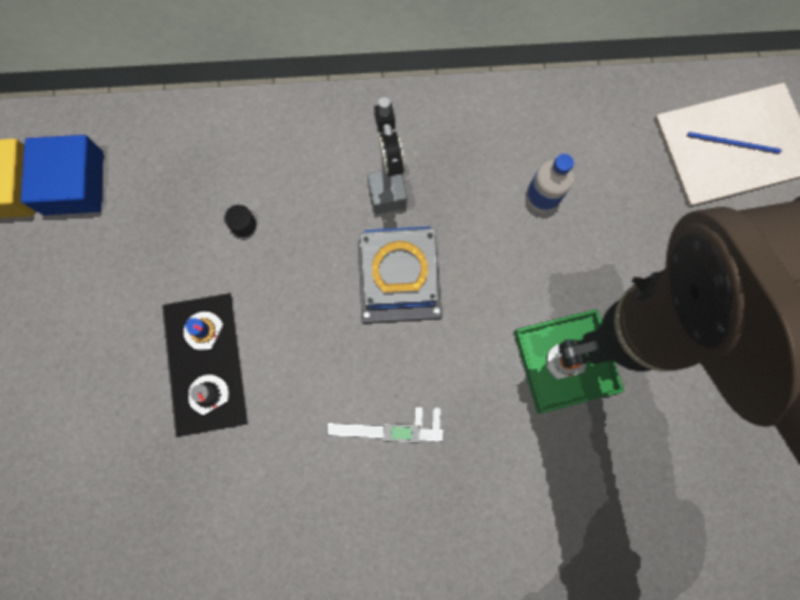

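The steel carrier stands upright in the tray at (555,305) in the side view, with the neighbours untouched. I'll do a quick yaw check on the bare collar.

```bash
python3 - <<'E'
from h import *
from scipy.optimize import least_squares
np.set_printoptions(precision=4,suppress=True)
n=NZ;ux=RN.apply([1,0,0]);uy=np.array([0,1.,0])
for nm in("top","side"):
    h=cv2.cvtColor(np.load(f"pics/{nm}3.npy"),cv2.COLOR_RGB2HSV);x0,x1,y0,y1=(230,290,145,195) if nm=="top" else (225,270,175,215)
    s=cv2.resize(h[...,1].astype(np.float32),None,fx=8,fy=8,interpolation=1);hu=cv2.resize(h[...,0],None,fx=8,fy=8,interpolation=0)
    m=((s>105)&(hu>12)&(hu<35)).astype(np.uint8);k=np.zeros_like(m);k[y0*8:y1*8,x0*8:x1*8]=m[y0*8:y1*8,x0*8:x1*8]
    cs,hi=cv2.findContours(k,cv2.RETR_CCOMP,1);cs=sorted(cs,key=cv2.contourArea)[-2:]
    for c,r in zip(cs,(.0285,.0375)):
        q=[]
        for u in c.reshape(-1,2):
            o,d=ray(nm,(u+.5)/8-.5);pp=NO+.008*n;X=o+d*(((pp-o)@n)/(d@n))-pp;q.append([X@ux,X@uy])
        q=np.array(q);up=q[q[:,0]>-.01];f=lambda p:np.hypot(up[:,0]-p[0],up[:,1]-p[1])-p[2]
        p=least_squares(f,[0,0,r],loss="soft_l1",f_scale=.0005).x;z=q-p[:2];fl=z[(z[:,0]<-.018)&(abs(z[:,1])<.013)];b=np.polyfit(fl[:,1],fl[:,0],1)
        print(nm,r,"c",p,"flat",b,"yaw",np.degrees(np.arctan(-b[0])))
E
```

```text
top 0.0285 c [ 0.001  -0.0002  0.0287] flat [ 0.0095 -0.0195] yaw -0.5425427581685914
top 0.0375 c [ 0.0029 -0.0001  0.0371] flat [-0.0106 -0.0322] yaw 0.607898103582227
side 0.0285 c [0.0016 0.0032 0.0265] flat [ 0.0033 -0.0221] yaw -0.19142113664811522
side 0.0375 c [-0.0007  0.0021  0.0395] flat [ 0.0021 -0.0292] yaw -0.12262210303320287
```

```bash
python3 - <<'E'
from h import *
from cell import *
np.set_printoptions(precision=4,suppress=True)
Bc=np.array([.56,.261,.006]);rc=R.from_euler("z",64,degrees=True)
_,qm=tool(Bc,R.from_euler("z",40,degrees=True),1)
move_pose(np.array([.47,0.02,.22]),qm)
a,q=tool(Bc,rc,1); print(inverse_kinematics(a+[0,0,.1],q))
move_pose(a+[0,0,.1],q); st("above"); print(current_joint_positions())
command_gripper(.05,30)
print(movel(a,None,.06,force_limit=6)); st("at"); print(current_joint_positions())
command_gripper(0,30); st("closed"); wait(.2); st()
for nm in("side","top"):
    c=capture(nm);np.save(f"pics/{nm}4.npy",c["image"]);u=proj(nm,Bc).astype(int);k=c["image"][u[1]-60:u[1]+40,u[0]-50:u[0]+50,::-1];cv2.imwrite(f"pics/{nm}4.png",cv2.resize(k,None,fx=4,fy=4,interpolation=2))
cv2.imwrite('pics/c4.png',np.hstack([cv2.imread('pics/side4.png'),cv2.imread('pics/top4.png')]))
E
```

```text
[ 0.1217  0.7686 -1.0592  1.6522  0.7217  1.1619  1.5652]
above [0.5607 0.259  0.1489] [ 0.6 -0.3  0.7] 0.0552 13.84
[ 0.124   0.7682 -1.0581  1.6524  0.7215  1.1623  1.5653]
False
at [0.5602 0.2611 0.0493] [-0.3  0.4  0.6] 0.0502 15.88
[ 0.0755  0.8744 -0.97    1.7279  0.8417  1.0133  1.4767]
closed [0.5602 0.261  0.0493] [-0.4 -0.7  3.1] 0.0229 16.23
 [0.5602 0.2611 0.0493] [-0.5 -1.7  4.3] 0.023 16.43
```

View pics/c4.png

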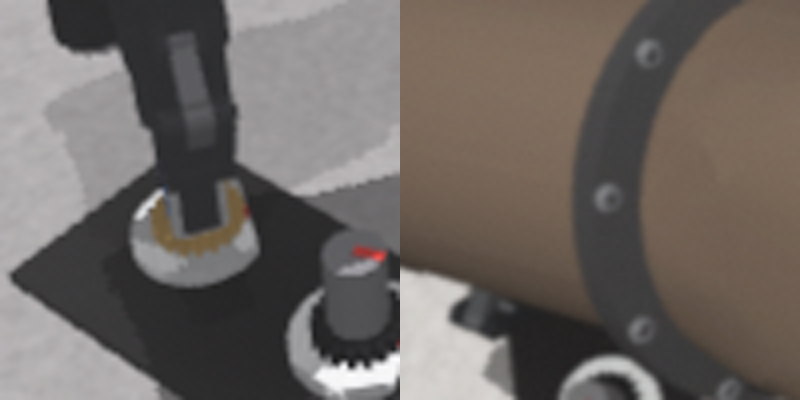

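```bash
python3 - <<'E'
from h import *
from cell import *
np.set_printoptions(precision=4,suppress=True)
p=np.array(current_tcp_pos()); movel(p+[0,0,.012],None,.03); command_gripper(0,60); st("g")
movel(p+[0,0,.15],None,.12); st("up")
a,q=tool(NO+.09*NZ,RN,1); print(inverse_kinematics(a,q))
move_pose(a,q); st("pre"); print(current_joint_positions())
a,q=tool(NO+.03*NZ,RN,1); print(inverse_kinematics(a,q))
for nm in("side","top"):
    c=capture(nm);np.save(f"pics/{nm}5.npy",c["image"]);u=proj(nm,NO+.07*NZ).astype(int);k=c["image"][u[1]-40:u[1]+60,u[0]-50:u[0]+50,::-1];cv2.imwrite(f"pics/{nm}5.png",cv2.resize(k,None,fx=4,fy=4,interpolation=2))
cv2.imwrite('pics/c5.png',np.hstack([cv2.imread('pics/side5.png'),cv2.imread('pics/top5.png')]))
E
```

```text
g [0.56   0.261  0.0611] [ 0.2 -0.9 -1.2] 0.0225 17.31
up [0.5599 0.2607 0.1983] [-0.  -0.1 -2.3] 0.0219 18.61
[ 0.5234  0.2826 -0.7105  2.2253  0.9775  0.2928  0.5613]
pre [ 0.5539 -0.0198  0.1856] [ 0.9  0.8 -1.9] 0.0226 19.7
[ 0.5226  0.2835 -0.712   2.2235  0.9771  0.2937  0.5628]
[ 0.2752  0.3796 -0.436   2.2289  1.4006  0.2055  0.1376]
```

View pics/c5.png

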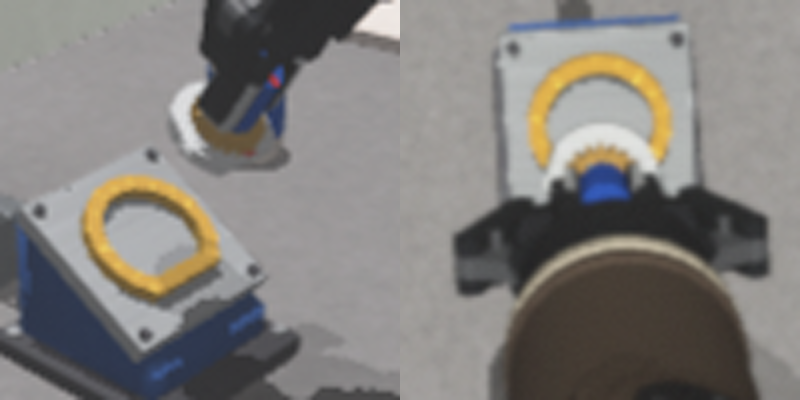

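```bash
python3 - <<'E'
from h import *
from cell import *
np.set_printoptions(precision=2,suppress=True)
tp=np.array(current_tcp_pos());rt=R.from_quat(current_tool_rot());rc=rt*B.inv();o=tp-rc.apply([0,0,1])*.043
print(rc.as_euler("ZYX",degrees=True),o-(NO+.09*NZ))
h=cv2.cvtColor(np.load("pics/side5.npy"),cv2.COLOR_RGB2HSV);r=(((h[...,0]<8)|(h[...,0]>165))&(h[...,1]>80)).astype(np.uint8)
u=proj("side",o).astype(int);w=r[u[1]-40:u[1]+40,u[0]-40:u[0]+40];n,l,s,c=cv2.connectedComponentsWithStats(w)
for i in range(1,n):print(s[i,4],c[i]+u-40)
for a in(-10,-5,0,5,10):
    rr=rc*R.from_euler("z",a,degrees=True);print(a,"foot",proj("side",o+rr.apply([-.0188,0,.010])),"knob",proj("side",o+rr.apply([-.008,0,.052])),"corners",proj("side",o+rr.apply([-.02,.0181,.01])),proj("side",o+rr.apply([-.02,-.0181,.01])))
im=np.load("pics/side5.npy")[u[1]-25:u[1]+25,u[0]-25:u[0]+35,::-1];print(u);cv2.imwrite("pics/z5.png",cv2.resize(im,None,fx=12,fy=12,interpolation=2))
E
```

```text
[  0.15 -30.04   0.05] [0. 0. 0.]
6 [278.17 156.  ]
1 [272. 174.]
-10 foot [270.74 174.27] knob [277.21 155.83] corners [264.   176.74] [277.95 172.82]
-5 foot [271.35 174.06] knob [277.47 155.75] corners [265.14 177.15] [278.12 171.99]
0 foot [271.91 173.8 ] knob [277.72 155.65] corners [266.28 177.47] [278.19 171.13]
5 foot [272.43 173.49] knob [277.94 155.52] corners [267.41 177.72] [278.16 170.23]
10 foot [272.89 173.13] knob [278.14 155.37] corners [268.52 177.88] [278.04 169.32]
[263 170]
```

View pics/z5.png

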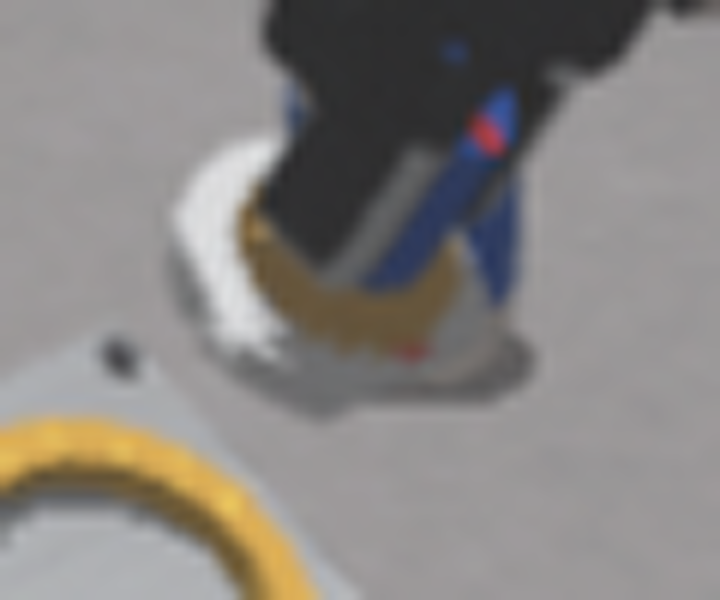

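The foot mark measures (272.1,173.7) against (271.9,173.8) predicted for 0° error, so the turn is right. Now I'll insert it.

```bash
python3 - <<'E'
from h import *
from cell import *
np.set_printoptions(precision=4,suppress=True)
a,q=tool(NO+.016*NZ,RN,1); print(movel(a,q,.06,force_limit=8)); st("16mm")
f0=np.array(current_ft_force())
a,q=tool(NO-.002*NZ,RN,1); print(movel(a,q,.015,force_limit=7)); st("stop")
def dep():
    p=np.array(current_tcp_pos())-NO; print("axial",(p@NZ-.043)*1e3,"up",p@RN.apply([1,0,0])*1e3,"left",p[1]*1e3)
dep(); print(np.array(current_ft_force())-f0)
for nm in("side","top"):
    c=capture(nm);np.save(f"pics/{nm}6.npy",c["image"]);u=proj(nm,NO).astype(int);k=c["image"][u[1]-50:u[1]+30,u[0]-40:u[0]+40,::-1];cv2.imwrite(f"pics/{nm}6.png",cv2.resize(k,None,fx=5,fy=5,interpolation=2))
cv2.imwrite('pics/c6.png',np.hstack([cv2.imread('pics/side6.png'),cv2.imread('pics/top6.png')]))
E
```

```text
False
16mm [ 0.59   -0.0209  0.1212] [ 0.5 -0.4 -2.2] 0.0225 21.18
True
stop [ 0.5984 -0.021   0.1073] [-3.   0.2  6.1] 0.0222 22.18
axial -0.15818415496400562 up 0.3527779414776319 left 0.027038503108013645
[-3.5026  0.6546  8.2276]
```

View pics/c6.png

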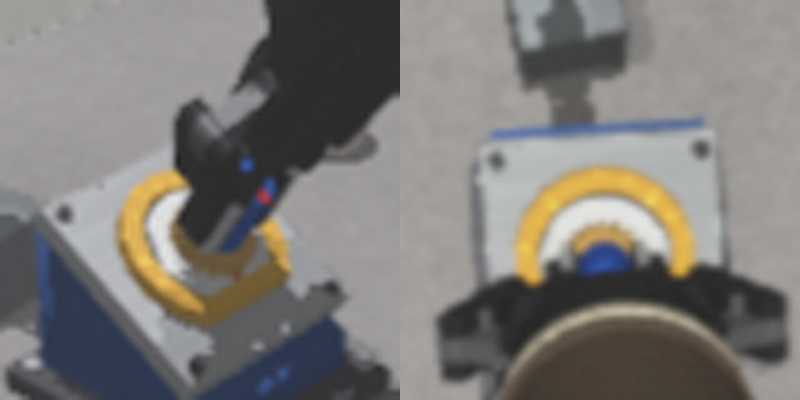

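The reaction is purely axial at axial depth -0.2 mm, so the foot is home on the pocket floor. I'll release, retreat along the axis, and check.

```bash
python3 - <<'E'
from h import *
from cell import *
np.set_printoptions(precision=4,suppress=True)
command_gripper(.055); st("rel")
p=np.array(current_tcp_pos()); movel(p+.09*NZ,None,.08); st("up")
_,q=tool(NO,R.from_euler("z",10.5,degrees=True),1)
move_pose(np.array([.36,-.30,.25]),q); st("away")
for nm in("side","top"):
    c=capture(nm);np.save(f"pics/{nm}7.npy",c["image"]);u=proj(nm,NO).astype(int);k=c["image"][u[1]-50:u[1]+30,u[0]-40:u[0]+40,::-1];cv2.imwrite(f"pics/z{nm}7.png",cv2.resize(k,None,fx=5,fy=5,interpolation=2))
    cv2.imwrite(f"pics/{nm}7.png",c["image"][:,:,::-1])
cv2.imwrite('pics/c7.png',np.hstack([cv2.imread('pics/zside7.png'),cv2.imread('pics/ztop7.png')]))
cv2.imwrite('pics/d7.png',cv2.resize(np.vstack([cv2.imread('pics/side7.png'),cv2.imread('pics/top7.png')]),None,fx=.78,fy=.78))
I={n:np.load(f"pics/{n}7.npy") for n in("side","top")};uv=[]
for n in I:
    h=cv2.cvtColor(I[n],cv2.COLOR_RGB2HSV);u=proj(n,NO+.052*NZ).astype(int);k=np.zeros(h.shape[:2],np.uint8);s=h[u[1]-10:u[1]+10,u[0]-10:u[0]+10]
    k[u[1]-10:u[1]+10,u[0]-10:u[0]+10]=(((s[...,0]>105)&(s[...,0]<125)&(s[...,1]>120)&(s[...,2]>140))|(((s[...,0]<8)|(s[...,0]>165))&(s[...,1]>100)))
    cc=max(cv2.findContours(k,0,1)[0],key=cv2.contourArea);M=cv2.moments(cv2.convexHull(cc));uv.append(np.array([M["m10"],M["m01"]])/M["m00"])
print(uv,[proj(n,NO+.052*NZ) for n in I],tri(*uv),NO+.052*NZ)
E
```

```text
rel [ 0.5979 -0.0211  0.1066] [-0.   0.  -0.3] 0.0549 22.69
up [ 0.5529 -0.0211  0.1843] [-0.4  0.4 -0.8] 0.0554 23.97
away [ 0.3604 -0.2994  0.2497] [-0.5  0.4 -0.1] 0.0546 25.27
[array([256.287 , 181.9877]), array([255.8514, 177.9054])] [array([256.7808, 181.7654]), array([256.237 , 178.6833])] (array([ 0.595 , -0.0206,  0.1142]), np.float64(0.0008938497758643731)) [ 0.5935 -0.021   0.115 ]
```

View pics/c7.png

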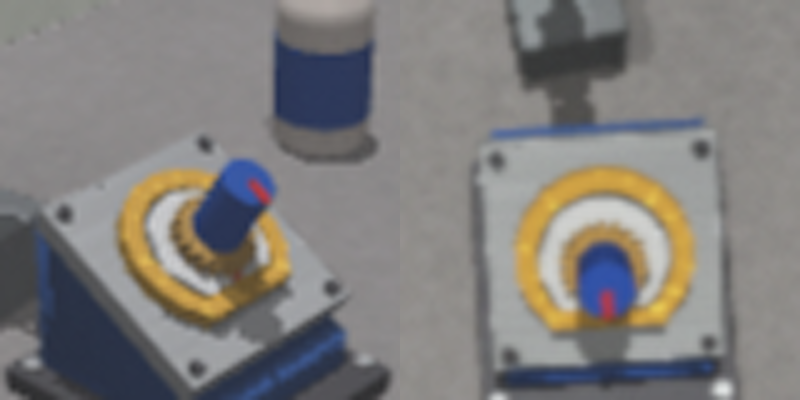

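View pics/d7.png

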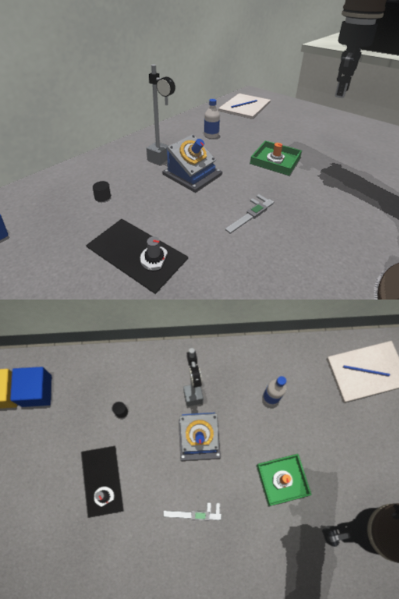

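The brass carrier sits in the nest just as the steel one did: knob top at (0.595, -0.021, 0.114) against (0.594, -0.021, 0.115), with the red mark on the flat. Steel is upright in the tray, and the other objects look unmoved. I'll hand it in.

```bash
python3 - <<'E'
from cell import *
wait(.3); print(current_clock()); finish_job()
E
```

```text
25.6667
the job is handed in; nothing more can be done
```

The job is handed in after 25.7 s of the 64 s allowed. The steel-gear carrier is upright in the green tray, and the brass-gear carrier is turned and seated in the nest. Both are released.

- **Steel carrier:** it touched the tray floor with the TCP at 48.7 mm, against 48 mm expected. After release, the pictures show it standing upright.
- **Brass turn:** before insertion, its foot mark was within 0.2 px of where a correct turn would put it. At that scale, 5° of turn shows as only about 0.6 px, so this check is coarse.
- **Brass seating:** it met the pocket floor at axial depth -0.2 mm with an almost purely axial force. After release, its knob top was within about 1 mm of where the seated steel carrier's had been.
- **Other objects:** the black carrier, bottle, caliper, loupe and gauge look unmoved in the before and after pictures. I compared these by eye and did not measure them.
- **Forces:** the wrist readings I took stayed below 10 N.
- **Disagreement:** collar-contour fits from the side view put the nest 2–3 mm further left. I went with the top view and the two-view screw and knob points. The insertion, with under 1 N of side force, fits that choice.

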